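Load the last tumbler and index the glaze dosing table

ROBOT

A 7-joint arm with a two-finger parallel gripper is mounted at the origin on the work surface. World frame = base frame: x ahead of the robot, y to its left, z up, the work surface at z = 0. Lengths are in m, angles in rad, forces in N, time in s.
With the tool pointing down it reaches from about 0.4 to 0.875 m from the base axis. Payload 19.3 kg.
Tool frame: the origin (TCP) lies midway between the tips of the shut fingers; the grasp point (between the pads) lies 19 mm behind it (bot.pinch_z is the distance from the TCP to the grasp point, in m); z points along the fingers, y is the line along which they close (so a half turn about z gives the same grasp; the last joint's range is limited). The gripper opens to 85 mm and grips with 20 to 120 N. Pads are 22 mm wide; open, the fingers measure 114 mm over their backs; the gripper's body (76 mm by 85 mm) begins 54 mm behind the grasp point. The pads swing forward as they close: fully open they stand 13 mm farther back than shut.
Start: joints at [-1.303, 0.521, -0.036, 1.599, 0.021, 1.021, -0.113], TCP at [0.207, 0.59, 0.231] pointing down, gripper open.
Joint ranges: [-2.91, 2.91], [-0.3, 2.13], [-1.5, 1.42], [0.17, 2.43], [-1.26, 4.41], [0.16, 1.93], [-2.52, 2.52]. Speed limits (rad/s): [1.89, 1.89, 2.39, 2.39, 3.01, 3.01, 3.01].

INTERFACE

Orientations are given as [roll, pitch, yaw] about the fixed x, y, z axes, in that order (R = Rz(yaw) Ry(pitch) Rx(roll)).
In Python, from workcell import observe, viewer, bot gives the robot as it stands. The module is installed in compiled form; this text tells all that it offers.
- The arm moves only by the tool play_rows, never from a script. Its argument "motion" is a list of rows, each a list of 7 numbers: the shift along the tool's x, y, z in cm, then the turn, a rotation vector about the tool's x, y, z in rad, then the opening, from -1 (shut) to 1 (fully open), so that 0 is half open. A call has exactly 5 rows; each row is the pose to reach, as a shift and turn from the pose commanded when the call began, along the tool's axes at that moment; what a row does not reach only later rows make up. A row lasts 1/10 s, in which the tool goes at most 50 mm and 8.59 degrees, less where a joint would pass 70% of its speed; a pose out of reach is approached as far as the arm can. A call with a gripper value outside its range is refused whole. The fingers move at their own pace and stop on an object; "squeeze" is the grip in N (left out, the last holds). Time passes only in rows, so rows that repeat a pose let the fingers close, or fill a call up. It gives the time, the measured TCP pose, the force, the opening and the grip force at its end, in the units of the state.
- observe(): the state, without advancing time (a new reading comes with each control period).
- viewer.grab_frame(name): name is "side" or "top"; returns (picture, depth): 480x640x3 uint8, red, green, blue; 480x640 float32, m along the optical axis (not along the pixel's ray), 0 where there is no reading.
- viewer.camera_info(name): a dict with "fx", "fy", "cx", "cy" (pixels), "R" (3x3) and "t" (3): a world point X has camera coordinates R X + t. Camera axes: x right, y down, z forward; pixel columns grow to the right and rows downward; lengths in m; the calibration is good to about 2 mm. A picture is of the moment at which its call begins. camera_info takes no time and is no camera call.
- bot.job_done(): hands the job in; it is judged then, once.
The state is a dict: "clock": time; "qpos": joint angles; "qd": joint speeds; "joint_efforts": joint torques, N m; "position": TCP position; "tool_rot": TCP orientation; "force": force on the tool from outside, world axes, zero at the start; "moment": the same for the moment, N m; "grip_width": finger opening in m; "finger_force": force on a finger pad.
Only numpy, scipy, OpenCV 4.12 (cv2) and the standard library are available. Lean on these libraries where they do the work, as an engineer would, in place of code of your own. Each camera call takes 0.05 s, during which the arm holds its last target. There are 200 camera calls.

TASK

Take the straight-sided tumbler from the lower board of the ware rack, set it down gently, upright and centred, on the empty pad of the dosing table, and push the table round clockwise (seen from above) by one place, until it clicks home and the new tumbler stands centred under the dosing spout. Do not knock or shift the other pots.

Things in the scene. Friction and masses are not known exactly. Their poses are not given: they have to be found in the camera images.
- tumbler_mid (a point): Loose bisque tumbler to load, point at its centre half-way up: round, straight-sided, open top, 80 mm high, outside 64 mm at the rim, 62 mm near the foot, wall 4.5 mm, about 0.26 kg; z axis out of its mouth. Stands mouth up on the rack's lower board, in its left or right place, centre 35 mm behind the boards' front edge. Three identical ones stand on the dosing table.
- rack: Fixed two-tier ware rack: lower wooden board 160 mm deep (x), upper one 115 mm, both 320 mm wide (y), 18 mm thick; end posts at y = -168 and +168 mm. Origin on the bench under the lower board's middle; +x points from the open front (towards the robot) into the rack, z up. Top of lower board z = 30 mm, underside of upper board z = 250 mm, things stored on it reach z = 315 mm.
- rack_board_edge (a point): Middle of the lower front edge of the upper board (front edges of both boards: rack x = -80 mm), z = 250 mm; axes as the rack. The board overhangs the ware by 35 mm past its centre, so a vertical tool cannot get at it: come in from the open front, tool tilted 30 to 45 degrees from vertical, and draw the tumbler out forwards.
- jar_mid (a point): Squat loose lidded jar, 86 mm wide and 87 mm high, on the lower board 140 mm beside the tumbler; point 40 mm above its foot. To be left alone.
- wheel (a joint): Angle of the index table, rad: 0 at the start, grows clockwise seen from above; pi/2 is the next detent. Turns both ways without end. A spring plunger holds it at every pi/2: about 7 N on a bar pushes it out; past 0.13 rad it runs on by itself to about 0.37; then 2 N turn it; over the last 0.35 rad it stiffens to 5 N at two humps, and from about 0.09 rad before pi/2 it snaps home by itself.
- wheel_centre (a point): On the axis of the index table, a 310 mm aluminium disc (top at z = 74 mm), at the height of its push bars (z = 68 mm). The frame turns with the table, z up: the empty pad lies on its -x axis, the three tumblers on its +y, +x and -y axes.
- pad_empty (a point): Centre of the top of the empty pad, 112 mm from the table's axis, z = 92 mm: a flat round rubber pad, 84 mm in diameter, no rim. Turns with the table; on the robot's side at the start.
- bar_knob (a point): Centre of the 28 mm ball at the end of one of four level steel push bars, 10 mm thick, that stand out from the disc's rim midway between the pads: bare from 155 to 214 mm from the axis, ball at 228 mm, z = 68 mm. This bar is 45 degrees anticlockwise (from above) of the empty pad, front right at the start; the others follow every 90 degrees. Room below the bars down to z = 10 mm.
- spout_tip (a point): Lower end of the 14 mm swan-neck spout, fixed over the place one step clockwise of the start of the empty pad, 112 mm from the axis, on the robot's left, z = 205 mm; tumblers there reach z = 172 mm. The white pump cabinet and hopper stand behind it, 285 to 445 mm from the axis, 310 mm high.
- cup_b_mid (a point): Half-way up the tumbler that stands on the table under the spout at the start (same as the one to load), z = 132 mm. Loose; rides with the table.
- cup_c_mid (a point): The same for the tumbler on the far side of the table.
- cup_d_mid (a point): The same for the tumbler on the right of the table.
- pad_b (a point): Centre of the top of the pad under cup_b. Turns with the table.
- pad_c (a point): Centre of the top of the pad under cup_c.
- pad_d (a point): Centre of the top of the pad under cup_d.
There are look-alikes about, which are no part of the job. What is shaped like the part that bears cup_b_mid but blue or purple is not meant.

How it is judged:
By the outcome, as a careful person would: the job done as asked, in the order asked, and still so for the second after the job is handed in, with the robot touching nothing.
It also fails if it takes over 72 s, if anything falls off the work surface, if the arm or the gripper's body presses on something with over 40 N, if the wrist force passes 120 N, or if a joint passes its speed limit or range.

## Working session

There is one attempt and no reset: what is moved stays moved. The work goes in short steps, Python scripts to look and compute and a tool call to move; the robot and the scene stay as the last step left them, time stands still between calls to the robot, and variables do not carry over. Pictures are saved under pics/ and viewed, at most 10 in all, crops included, and the job is handed in when it is done.

Besides the shell and the picture viewer there is one more tool, called after "Emit:" by a JSON object that holds its "name" and its "arguments", one argument or row to a line. play_rows: Moves the arm, as the interface text tells. Its arguments: {"type":"object","properties":{"motion":{"type":"array"},"squeeze":{"type":"number"}},"required":["motion"]}

```bash
mkdir -p pics
cat > h.py <<'E'
import numpy as np, cv2
from workcell import observe, viewer, bot
from scipy.spatial.transform import Rotation as Ro
def cloud(name):
    p,d=viewer.grab_frame(name); c=viewer.camera_info(name)
    v,u=np.mgrid[:480,:640]
    P=np.stack([(u-c['cx'])/c['fx']*d,(v-c['cy'])/c['fy']*d,d],-1)
    W=(P-np.array(c['t']))@np.array(c['R'])
    W[d==0]=np.nan
    return p,W
def save(n,p): cv2.imwrite(n,p[...,::-1])
def toolrot(s): return Ro.from_euler('xyz',s['tool_rot']).as_matrix()
E
python3 - <<'E'
from h import *
for n in ('side','top'):
    p,W=cloud(n); save(f'pics/{n}0.png',p); np.savez(f'{n}0.npz',p=p,W=W)
    c=viewer.camera_info(n); print(n,-np.array(c['R']).T@np.array(c['t']),c['fx'])
s=observe(); print(s, bot.pinch_z)
E
```

```text
side [ 0.39081529 -0.7330672   1.15641143] 508.50206859684766
top [0.35176666 0.08041222 1.46340135] 457.7185068618233
{'clock': 0.1, 'qpos': array([-1.30318795,  0.52193351, -0.03631352,  1.59990759,  0.02117657,
        1.02110471, -0.1127921 ]), 'qd': array([-6.63404054e-04, -9.17771932e-04, -7.00353880e-05, -9.48790737e-04,
        6.98310348e-04, -1.41733554e-03,  6.36457622e-04]), 'joint_efforts': array([ 4.15181727e-03, -9.28476691e+01,  1.98450610e+00, -3.70531690e+01,
        1.81896222e-02,  5.49651289e-03,  5.96185373e-05]), 'position': array([0.20707633, 0.58940099, 0.23081201]), 'tool_rot': array([-3.14062498e+00,  5.37528967e-05,  2.80375613e+00]), 'force': array([-0.85578689, -0.60180825, -0.34393392]), 'moment': array([-0.03106346,  0.01717161,  0.03520916]), 'finger_force': 0.0, 'grip_width': 0.08552552944830845} 0.0187
```

View pics/side0.png

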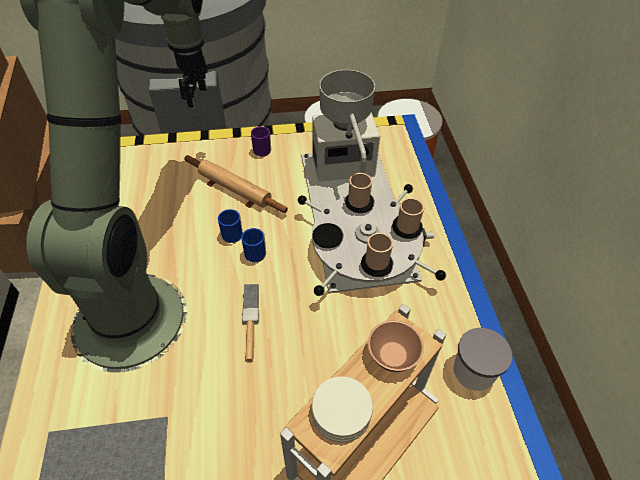

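View pics/top0.png

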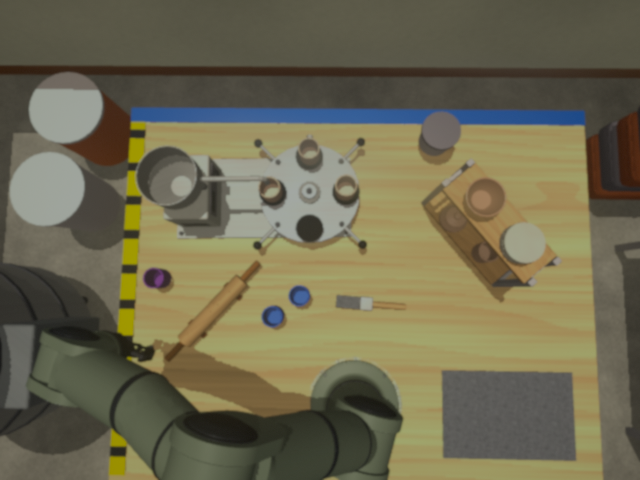

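Side view: disc table at about (370,235), empty black pad (328,236), spout (355,140), rack (370,400). In the top view the rack is at (490,225), with two brownish items in its front opening at (455,215) and (485,252). Other candidates for the tumbler, ruled out: blue cups (299,296) and (273,316), purple cup (156,278), and the loaded cups (272,190), (309,152), (346,190). Next, a close crop to tell the jar from the tumbler.

Run:
```python
from h import *
a=np.load('top0.npz'); p,W=a['p'],a['W']
save('pics/crop1.png',cv2.resize(p[150:300,410:570],None,fx=5,fy=4,interpolation=cv2.INTER_CUBIC)[:600,:800])
for (u,v) in [(455,215),(450,212),(485,252),(480,247),(490,256),(523,243),(487,200),(309,228),(309,190),(272,190),(363,245),(258,245),(361,142),(258,142)]:
    print((u,v),W[v,u].round(3))
# upper rack
w=W[150:300,410:570].reshape(-1,3)
m=(w[:,2]>.255)&(w[:,2]<.275); 
print(m.sum(), cv2.minAreaRect((w[m][:,:2]*1000).astype(np.float32)))
m=(w[:,2]>.02)&(w[:,2]<.036); print(m.sum(), cv2.minAreaRect((w[m][:,:2]*1000).astype(np.float32)))
```

```text
(455, 215) [ 0.575 -0.289  0.114]
(450, 212) [ 0.587 -0.279  0.096]
(485, 252) [ 0.473 -0.401  0.036]
(480, 247) [ 0.481 -0.362  0.109]
(490, 256) [ 0.459 -0.41   0.055]
(523, 243) [ 0.474 -0.406  0.307]
(487, 200) [ 0.589 -0.329  0.275]
(309, 228) [0.533 0.145 0.096]
(309, 190) [0.646 0.146 0.11 ]
(272, 190) [0.648 0.259 0.097]
(363, 245) [ 0.485 -0.019  0.084]
(258, 245) [0.481 0.3   0.077]
(361, 142) [ 0.807 -0.012  0.079]
(258, 142) [0.803 0.309 0.082]
3210 ((533.5477294921875, -360.45880126953125), (351.5873718261719, 118.4246597290039), 39.96221160888672)
1614 ((578.6786499023438, -315.02825927734375), (482.90887451171875, 140.20118713378906), 28.131629943847656)
```

View pics/crop1.png

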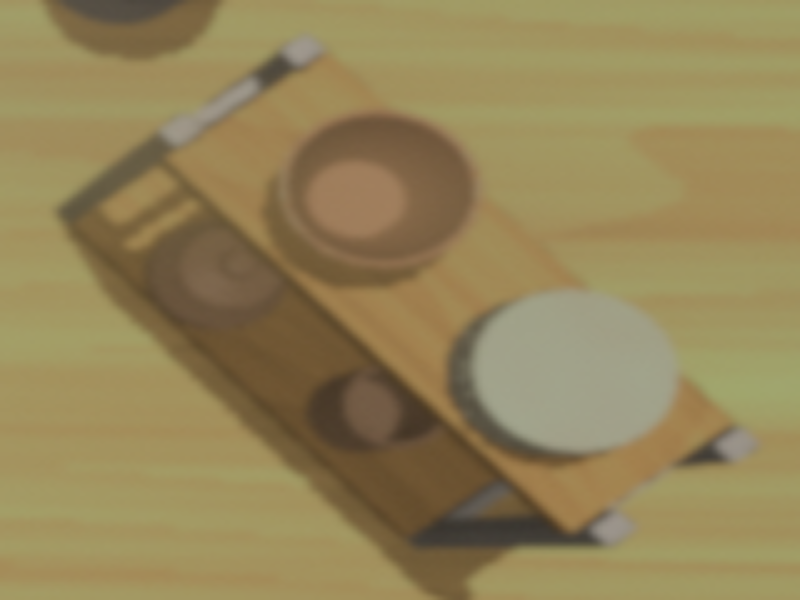

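In the crop, the right item at crop (370,410), full image (485,252), is an open-mouthed straight tumbler standing right of the rack centre. The left item at (215,265) is the knobbed jar. So the target is at (485,252). Now I'll measure the rack and the wheel.

Run:
```python
from h import *
from scipy.optimize import least_squares
A={n:np.load(n+'0.npz') for n in('top','side')}
def circ(P,r0=None):
    f=lambda q:np.hypot(P[:,0]-q[0],P[:,1]-q[1])-(r0 or q[2])
    s=least_squares(f,[*P.mean(0)[:2],r0 or .03],loss='soft_l1',f_scale=.003); return s.x.round(4),len(P),np.abs(s.fun).mean().round(4)
T=A['top']['W'].reshape(-1,3); S=A['side']['W'].reshape(-1,3); B=np.vstack([T,S])
def near(P,c,r,z0,z1): return P[(np.hypot(P[:,0]-c[0],P[:,1]-c[1])<r)&(P[:,2]>z0)&(P[:,2]<z1)]
for n,P in(('top',T),('side',S)):
    print(n)
    for k,c in dict(b=(.646,.258),c=(.758,.146),d=(.646,.034)).items(): print(k,circ(near(P,c,.06,.165,.18)))
    print('pad',circ(near(P,(.534,.146),.06,.086,.1))[:2], near(P,(.534,.146),.06,.086,.1).mean(0))
    for c in((.485,-.016),(.485,.307),(.807,-.015),(.807,.307)):
        q=near(P,c,.03,.06,.09); print('knob',q.mean(0).round(4),len(q),near(P,c,.02,.07,.09)[:,2].max() if len(q) else 0)
    q=near(P,(.533,-.36),.26,.262,.276); 
    print('rack',len(q),cv2.minAreaRect((q[:,:2]*1000).astype(np.float32)))
    # front edge: for rack yaw estimate
    best=None
    for th in np.radians(np.arange(-60,-38,.25)):
        ex=np.array([np.cos(th),np.sin(th)]); x=q[:,:2]@ex; y=q[:,:2]@[-ex[1],ex[0]]
        w=np.percentile(x,98)-np.percentile(x,2)
        if best is None or w<best[0]: best=(w,np.degrees(th),np.percentile(x,[0.5,1,2,98,99]).round(4),np.percentile(y,[.5,1,2,98,99,99.5]).round(4))
    print(best)
    t=near(P,(.48,-.375),.06,.1,.118); print('tumbler rim',len(t)); print(circ(t,.031) if len(t)>10 else '', t.mean(0) if len(t) else '')
    t=near(P,(.48,-.375),.06,.04,.1); print('body',len(t), t.mean(0) if len(t) else '')
```

```text
top
b (array([0.6413, 0.26  , 0.0294]), 103, np.float64(0.0013))
c (array([0.7582, 0.1479, 0.0296]), 120, np.float64(0.0013))
d (array([0.6495, 0.0385, 0.0294]), 116, np.float64(0.0013))
pad (array([0.5349, 0.1451, 0.0292]), 587) [0.53487644 0.14520106 0.09263368]
knob [ 0.4916 -0.0134  0.0766] 82 0.08694340007751149
knob [0.4846 0.3008 0.0775] 81 0.0858653740819414
knob [ 0.8064 -0.0065  0.0762] 75 0.08759964099564371
knob [0.7987 0.3074 0.076 ] 81 0.08621978075488874
rack 3140 ((533.0995483398438, -360.8343811035156), (350.93267822265625, 118.4246597290039), 39.96220779418945)
(np.float64(0.1118447908860789), np.float64(-50.25000000000001), array([0.5606, 0.5609, 0.5614, 0.6732, 0.6747]), array([0.0098, 0.0181, 0.0211, 0.3374, 0.3393, 0.3454]))
tumbler rim 82
(array([ 0.4717, -0.3878,  0.031 ]), 82, np.float64(0.0015)) [ 0.46183526 -0.37445417  0.10829923]
body 203 [ 0.46675217 -0.38199444  0.06613174]
side
b (array([0.6453, 0.2549, 0.0297]), 145, np.float64(0.0017))
c (array([0.762 , 0.1426, 0.0296]), 156, np.float64(0.0015))
d (array([0.6531, 0.0332, 0.0293]), 169, np.float64(0.0015))
pad (array([0.5389, 0.1398, 0.03  ]), 592) [0.53873004 0.13950571 0.09191571]
knob [ 0.4951 -0.0223  0.0754] 112 0.08767692851717271
knob [0.4873 0.294  0.0745] 77 0.08288524423652031
knob [ 0.8087 -0.0132  0.0747] 119 0.08600254767150638
knob [0.8042 0.301  0.0748] 77 0.08520450087192438
rack 5911 ((536.1881713867188, -364.9496765136719), (350.45086669921875, 115.274658203125), 39.941898345947266)
(np.float64(0.11163559640890353), np.float64(-50.5), array([0.5659, 0.5666, 0.5679, 0.6795, 0.6802]), array([0.0075, 0.0172, 0.0238, 0.3395, 0.3424, 0.3437]))
tumbler rim 0
 
body 0
```

```bash
cat >> h.py <<'E'
def R_head(hdeg,tdeg):
    h=np.radians(hdeg);t=np.radians(tdeg)
    H=np.array([np.cos(h),np.sin(h),0]);Z=np.array([0,0,1.])
    z=np.sin(t)*H-np.cos(t)*Z; x=-(np.cos(t)*H+np.sin(t)*Z)
    return np.stack([x,np.cross(z,x),z],1)
def goto(p,R,show=True):
    s=observe(); R0=toolrot(s)
    d=R0.T@(np.array(p)-s['position'])*100; r=Ro.from_matrix(R0.T@R).as_rotvec()
    print('t',round(s['clock'],2),'pos',s['position'].round(4),'F',s['force'].round(1),'w',round(s['grip_width'],4),'q',s['qpos'].round(2))
    print('  shift cm',d.round(2),'rot',r.round(3),'|',np.linalg.norm(d).round(1),np.degrees(np.linalg.norm(r)).round(1))
RK=R_head(-50.4,38)
def rk(x,y,z):  # rack-axes coords -> world
    a=np.radians(-50.4); return np.array([x*np.cos(a)-y*np.sin(a), x*np.sin(a)+y*np.cos(a), z])
GR=rk(.599,.112,.090)+.027*RK[:,2]
E
python3 - <<'E'
from h import *
print(GR, GR-.15*RK[:,2])
goto([.45,.15,.32],R_head(15,15))
E
```

```text
[ 0.47871026 -0.40295408  0.06872371] [ 0.41984465 -0.33179778  0.18692532]
t 0.1 pos [0.2071 0.5894 0.2308] F [-0.9 -0.6 -0.3] w 0.0855 q [-1.3   0.52 -0.04  1.6   0.02  1.02 -0.11]
  shift cm [-37.48 -33.41  -8.88] rot [-0.079 -0.254 -0.596] | 51.0 37.4
```

Emit:
{"name": "play_rows", "arguments": {
  "motion": [
    [-4,-3,-3,0,0,-0.1,1],
    [-8,-6.5,-5,0,0,-0.2,1],
    [-12,-10,-6,0,-0.05,-0.3,1],
    [-16,-13.5,-7,0,-0.1,-0.4,1],
    [-20,-17,-8,0,-0.15,-0.5,1]
  ]
}}

```text
clock: 0.6
position: [0.3273, 0.3842, 0.3065]
tool_rot: [-3.103, 0.145, -2.972]
force: [1.9, 0.2, 0.0]
grip_width: 0.0856
finger_force: 0.0
```

Run:
```python
from h import *
goto([.45,.15,.32],R_head(15,15))
goto([.46,0,.32],R_head(-20,20))
```

```text
t 0.6 pos [0.3273 0.3842 0.3065] F [1.9 0.2 0. ] w 0.0856 q [-1.02  0.21 -0.06  1.88  0.18  1.    0.56]
  shift cm [ -8.25 -25.15   0.81] rot [-0.057 -0.118 -0.088] | 26.5 9.0
t 0.6 pos [0.3273 0.3842 0.3065] F [1.9 0.2 0. ] w 0.0856 q [-1.02  0.21 -0.06  1.88  0.18  1.    0.56]
  shift cm [ -6.71 -40.1    1.16] rot [ 0.09  -0.189  0.508] | 40.7 31.5
```

Emit:
{"name": "play_rows", "arguments": {
  "motion": [
    [-1.6,-5,0.2,0,-0.03,0,1],
    [-3.2,-9.5,0.4,0,-0.06,0,1],
    [-4.5,-14,0.6,0,-0.1,0,1],
    [-5.8,-18.5,0.8,0,-0.12,0.1,1],
    [-7,-23,1,0,-0.15,0.2,1]
  ]
}}

```text
clock: 1.1
position: [0.4335, 0.1685, 0.315]
tool_rot: [3.133, 0.298, 3.101]
force: [1.4, 0.7, 0.6]
grip_width: 0.0856
finger_force: 0.0
```

Run:
```python
from h import *
goto([.45,0,.31],R_head(-20,25))
goto([.44,-.15,.28],R_head(-35,32))
```

```text
t 1.1 pos [0.4335 0.1685 0.315 ] F [1.4 0.7 0.6] w 0.0856 q [-0.75  0.02  0.13  2.1   0.24  0.79  0.76]
  shift cm [ -2.09 -16.77   1.02] rot [ 0.119 -0.138  0.287] | 16.9 19.5
t 1.1 pos [0.4335 0.1685 0.315 ] F [1.4 0.7 0.6] w 0.0856 q [-0.75  0.02  0.13  2.1   0.24  0.79  0.76]
  shift cm [ -0.84 -31.82   3.64] rot [ 0.246 -0.255  0.519] | 32.0 36.0
```

Emit:
{"name": "play_rows", "arguments": {
  "motion": [
    [0,-4.5,0.3,0.04,-0.04,0.08,1],
    [0,-9,0.8,0.08,-0.08,0.16,1],
    [0,-13.5,1.3,0.12,-0.12,0.25,1],
    [0,-18,2,0.16,-0.17,0.35,1],
    [0,-22.5,2.5,0.2,-0.22,0.45,1]
  ]
}}

```text
clock: 1.6
position: [0.432, -0.0561, 0.2891]
tool_rot: [3.138, 0.521, 2.61]
force: [1.2, 0.0, 0.3]
grip_width: 0.0853
finger_force: 0.0
```

Run:
```python
from h import *
goto(GR-.15*RK[:,2],RK)
```

```text
t 1.6 pos [ 0.432  -0.0561  0.2891] F [1.2 0.  0.3] w 0.0853 q [-0.56 -0.08  0.25  2.36  0.73  0.62  0.19]
  shift cm [ -6.12 -24.44  15.2 ] rot [ 0.198 -0.141  0.289] | 29.4 21.6
```

Emit:
{"name": "play_rows", "arguments": {
  "motion": [
    [-1,-4,2.5,0.04,-0.02,0.06,1],
    [-2,-8,5,0.08,-0.05,0.12,1],
    [-3,-12,7.5,0.12,-0.08,0.18,1],
    [-4,-16,10,0.16,-0.11,0.24,1],
    [-5,-20,12.4,0.198,-0.141,0.289,1]
  ]
}}

```text
clock: 2.1
position: [0.4267, -0.2047, 0.237]
tool_rot: [-3.118, 0.629, 2.357]
force: [0.5, 0.7, 1.1]
grip_width: 0.0857
finger_force: 0.0
```

Emit:
{"name": "play_rows", "arguments": {
  "motion": [
    [0,0,0,0,0,0,1],
    [0,0,0,0,0,0,1],
    [0,0,0,0,0,0,1],
    [0,0,0,0,0,0,1],
    [0,0,0,0,0,0,1]
  ]
}}

```text
clock: 2.6
position: [0.4274, -0.2029, 0.2378]
tool_rot: [-3.118, 0.629, 2.361]
force: [0.2, -1.0, -0.2]
grip_width: 0.0857
finger_force: 0.0
```

Run:
```python
from h import *
goto(GR-.15*RK[:,2],RK)
p,W=cloud('top'); save('pics/t1.png',cv2.resize(p[150:310,340:570],(800,556)))
```

```text
t 2.6 pos [ 0.4274 -0.2029  0.2378] F [ 0.2 -1.  -0.2] w 0.0857 q [-0.03  0.1   0.05  2.43  1.27  0.46 -0.34]
  shift cm [-3.91 -9.47  9.36] rot [ 0.036 -0.033  0.079] | 13.9 5.3
```

View pics/t1.png

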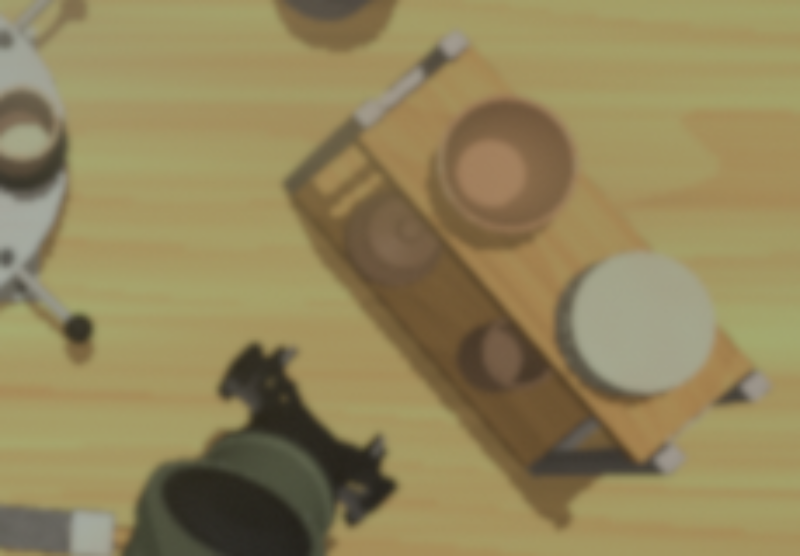

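The gripper is at the rack's front left, at crop (310,420). The tumbler is untouched at (500,355). Next I go to the pre-grasp pose.

Emit:
{"name": "play_rows", "arguments": {
  "motion": [
    [-0.8,-2,2,0.01,-0.01,0.02,1],
    [-1.6,-4,4,0.02,-0.02,0.04,1],
    [-2.4,-6,6,0.03,-0.03,0.06,1],
    [-3.2,-8,8,0.036,-0.033,0.079,1],
    [-3.9,-9.5,9.4,0.036,-0.033,0.079,1]
  ]
}}

```text
clock: 3.15
position: [0.4186, -0.3341, 0.1853]
tool_rot: [-3.141, 0.662, 2.26]
force: [0.6, 0.8, 0.6]
grip_width: 0.0852
finger_force: 0.0
```

Run:
```python
from h import *
goto(GR-.06*RK[:,2],RK)
goto(GR,RK)
```

```text
t 3.15 pos [ 0.4186 -0.3341  0.1853] F [0.6 0.8 0.6] w 0.0852 q [ 0.44  0.3  -0.07  2.4   2.02  0.36 -0.88]
  shift cm [-0.04  0.26  8.81] rot [-0.002 -0.001 -0.002] | 8.8 0.2
t 3.15 pos [ 0.4186 -0.3341  0.1853] F [0.6 0.8 0.6] w 0.0852 q [ 0.44  0.3  -0.07  2.4   2.02  0.36 -0.88]
  shift cm [-0.04  0.28 14.81] rot [-0.002 -0.001 -0.002] | 14.8 0.2
```

Emit:
{"name": "play_rows", "arguments": {
  "motion": [
    [0,0.1,1.5,0,0,0,1],
    [0,0.2,3.2,0,0,0,1],
    [0,0.3,5,0,0,0,1],
    [0,0.3,6.5,0,0,0,1],
    [0,0.3,8,0,0,0,1]
  ]
}}

```text
clock: 3.65
position: [0.4531, -0.3692, 0.1226]
tool_rot: [-3.141, 0.663, 2.261]
force: [0.0, 0.5, -0.3]
grip_width: 0.0852
finger_force: 0.0
```

Run:
```python
from h import *
goto(GR,RK)
p,W=cloud('top'); a=cv2.resize(p[200:300,400:520],(600,500))
q,_=cloud('side'); save('pics/t2.png',np.vstack([a[:,:]]))
```

```text
t 3.65 pos [ 0.4531 -0.3692  0.1226] F [ 0.   0.5 -0.3] w 0.0852 q [ 0.57  0.51 -0.18  2.32  2.27  0.46 -1.07]
  shift cm [-0.02 -0.17  6.85] rot [-0.001 -0.    -0.001] | 6.9 0.1
```

View pics/t2.png

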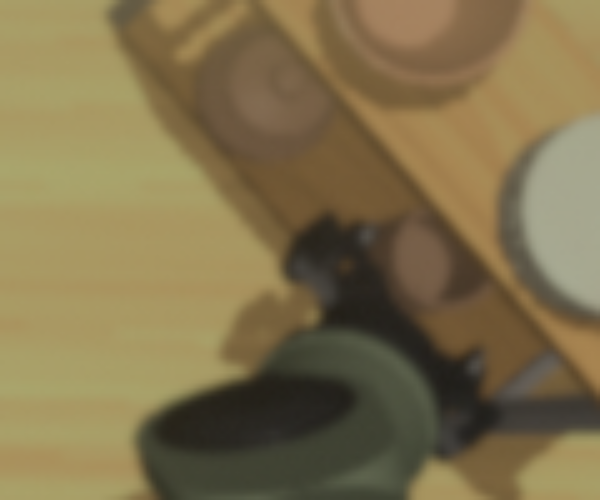

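Fingers are at crop (355,240) and (470,370), and the tumbler mouth is at (425,260). It may sit slightly toward the left finger, so I check with numbers.

Run:
```python
from h import *
s=observe(); R=toolrot(s)
for n in('top','side'):
    p,W=cloud(n); P=W.reshape(-1,3); C=p.reshape(-1,3).astype(int)
    Q=(P-s['position'])@R
    dark=C.max(1)<60
    m=(abs(Q[:,1])<.08)&(abs(Q[:,0])<.04)&(Q[:,2]>-.06)&(Q[:,2]<.012)&dark
    for sg in(-1,1):
        k=m&(Q[:,1]*sg>.02); print(n,'finger',sg,k.sum(),np.percentile(Q[k],[2,50,98],axis=0).round(3).tolist() if k.sum() else '')
    col=(C[:,0]>C[:,2]+15)&~dark
    k=(Q[:,2]>.03)&(Q[:,2]<.13)&(abs(Q[:,1])<.07)&(P[:,2]>.05)&(P[:,2]<.12)&col
    print('ware',k.sum()); 
    if k.sum()>20: print(np.percentile(Q[k],[2,10,50,90,98],axis=0).round(3).tolist())
    # old image rim in rack frame from initial
W=np.load('top0.npz'); P=W['W'].reshape(-1,3); k=(np.hypot(P[:,0]-.47,P[:,1]+.388)<.05)&(P[:,2]>.05)&(P[:,2]<.12)
Q=(P[k]-s['position'])@R; print('init ware',k.sum(),np.percentile(Q[:,1],[1,5,50,95,99]).round(3))
```

```text
top finger -1 7 [[-0.011, -0.058, -0.059], [-0.008, -0.044, -0.051], [-0.002, -0.042, -0.031]]
top finger 1 4 [[-0.007, 0.051, -0.058], [-0.006, 0.054, -0.046], [-0.005, 0.058, -0.039]]
ware 96
[[-0.017, -0.025, 0.031], [-0.011, -0.024, 0.036], [0.004, -0.014, 0.055], [0.029, 0.032, 0.08], [0.037, 0.033, 0.085]]
side finger -1 0 
side finger 1 0 
ware 0
init ware 238 [-0.027 -0.025  0.004  0.033  0.034]
```

Emit:
{"name": "play_rows", "arguments": {
  "motion": [
    [0,0,1,0,0,0,1],
    [0,0,2,0,0,0,1],
    [0,0.1,3,0,0,0,1],
    [0,0.1,4,0,0,0,1],
    [0,0.1,5,0,0,0,1]
  ]
}}

```text
clock: 4.35
position: [0.4731, -0.3928, 0.0828]
tool_rot: [-3.141, 0.663, 2.26]
force: [0.3, -0.4, 0.0]
grip_width: 0.0854
finger_force: 0.0
```

Run:
```python
from h import *
goto(GR,RK)
```

```text
t 4.35 pos [ 0.4731 -0.3928  0.0828] F [ 0.3 -0.4  0. ] w 0.0854 q [ 0.62  0.63 -0.21  2.26  2.35  0.51 -1.12]
  shift cm [-0.04 -0.21  1.82] rot [-0.002 -0.001 -0.002] | 1.8 0.1
```

No contact so far. Final 1.8 cm, then close gently.

Emit:
{"name": "play_rows", "arguments": {
  "motion": [
    [0,0,0.6,0,0,0,1],
    [0,0,1.2,0,0,0,1],
    [0,0,1.8,0,0,0,1],
    [0,0,1.8,0,0,0,1],
    [0,0,1.8,0,0,0,1]
  ]
}}

```text
clock: 4.85
position: [0.4798, -0.4009, 0.0695]
tool_rot: [-3.141, 0.663, 2.26]
force: [-0.7, 0.4, 1.4]
grip_width: 0.0856
finger_force: 0.0
```

Emit:
{"name": "play_rows", "arguments": {
  "motion": [
    [0,0,0,0,0,0,0.75],
    [0,0,0,0,0,0,0.65],
    [0,0,0,0,0,0,0.55],
    [0,0,0,0,0,0,0.45],
    [0,0,0,0,0,0,0.3]
  ],
  "squeeze": 25
}}

```text
clock: 5.35
position: [0.48, -0.4009, 0.0698]
tool_rot: [-3.141, 0.663, 2.26]
force: [-0.7, 2.2, 5.2]
grip_width: 0.0617
finger_force: 25.9
```

Emit:
{"name": "play_rows", "arguments": {
  "motion": [
    [0,0,0,0,0,0,0.1],
    [0,0,0,0,0,0,0],
    [0,0,0,0,0,0,0],
    [0,0,0,0,0,0,0],
    [0,0,0,0,0,0,0]
  ],
  "squeeze": 30
}}

```text
clock: 5.85
position: [0.4801, -0.4009, 0.0699]
tool_rot: [-3.141, 0.663, 2.26]
force: [-0.8, 2.0, 5.5]
grip_width: 0.0615
finger_force: 30.9
```

Emit:
{"name": "play_rows", "arguments": {
  "motion": [
    [-0.2,0,-0.25,0,0,0,0],
    [-0.4,0,-0.5,0,0,0,0],
    [-0.6,0,-0.8,0,0,0,0],
    [-0.6,0,-1.8,0,0,0,0],
    [-0.6,0,-3,0,0,0,0]
  ]
}}

```text
clock: 6.35
position: [0.4705, -0.3899, 0.0973]
tool_rot: [-3.141, 0.662, 2.26]
force: [-0.1, 0.2, -2.3]
grip_width: 0.0618
finger_force: 33.4
```

Emit:
{"name": "play_rows", "arguments": {
  "motion": [
    [0,0,-2,0,0,0,0],
    [0,0,-4.5,0,0,0,0],
    [0,0,-7,0,0,0,0],
    [0,0,-9.5,0,0,0,0],
    [0,0,-11.5,0,0,0,0]
  ]
}}

```text
clock: 6.85
position: [0.4253, -0.3345, 0.189]
tool_rot: [3.14, 0.663, 2.259]
force: [-0.2, 0.1, -2.4]
grip_width: 0.0615
finger_force: 33.5
```

Run:
```python
from h import *
goto([.47,-.2,.24],R_head(-35,38))
goto([.51,0.,.25],R_head(-5,38))
```

```text
t 6.85 pos [ 0.4253 -0.3345  0.189 ] F [-0.2  0.1 -2.4] w 0.0615 q [ 0.4   0.3  -0.04  2.39  1.99  0.35 -0.86]
  shift cm [ 2.8  12.01 -8.65] rot [-0.166  0.    -0.214] | 15.1 15.5
t 6.85 pos [ 0.4253 -0.3345  0.189 ] F [-0.2  0.1 -2.4] w 0.0615 q [ 0.4   0.3  -0.04  2.39  1.99  0.35 -0.86]
  shift cm [ 12.35  27.81 -17.36] rot [-0.488  0.    -0.626] | 35.0 45.5
```

Emit:
{"name": "play_rows", "arguments": {
  "motion": [
    [0.6,2.5,-1.8,-0.03,0,-0.04,0],
    [1.2,5,-3.6,-0.06,0,-0.08,0],
    [1.8,7.5,-5.4,-0.1,0,-0.13,0],
    [2.4,10,-7.2,-0.13,0,-0.17,0],
    [2.8,12,-8.6,-0.166,0,-0.214,0]
  ]
}}

```text
clock: 7.35
position: [0.4711, -0.1992, 0.2391]
tool_rot: [-3.142, 0.663, 2.534]
force: [-0.7, 0.1, -2.2]
grip_width: 0.0618
finger_force: 33.6
```

Run:
```python
from h import *
goto([.51,0.,.25],R_head(-5,38))
```

```text
t 7.35 pos [ 0.4711 -0.1992  0.2391] F [-0.7  0.1 -2.2] w 0.0618 q [ 0.12  0.14 -0.05  2.4   1.56  0.32 -0.41]
  shift cm [ 5.77 18.58 -5.89] rot [-0.32  0.   -0.41] | 20.3 29.8
```

Emit:
{"name": "play_rows", "arguments": {
  "motion": [
    [1.1,3.7,-1.2,-0.06,0,-0.08,0],
    [2.3,7.4,-2.4,-0.13,0,-0.16,0],
    [3.5,11.1,-3.6,-0.19,0,-0.25,0],
    [4.6,14.8,-4.8,-0.26,0,-0.33,0],
    [5.8,18.6,-5.9,-0.32,0,-0.41,0]
  ]
}}

```text
clock: 7.85
position: [0.5099, -0.0005, 0.2494]
tool_rot: [-3.141, 0.663, 3.056]
force: [-0.4, -1.4, -2.7]
grip_width: 0.0618
finger_force: 33.6
```

Run:
```python
from h import *
goto([.552,.146,.22],R_head(15,38))
```

```text
t 7.85 pos [ 5.099e-01 -5.000e-04  2.494e-01] F [-0.4 -1.4 -2.7] w 0.0618 q [-0.02  0.11 -0.24  2.4   1.57  0.23 -0.26]
  shift cm [-0.5  14.96  4.11] rot [-0.215 -0.    -0.274] | 15.5 20.0
```

Emit:
{"name": "play_rows", "arguments": {
  "motion": [
    [0,3,0.6,-0.04,0,-0.05,0],
    [-0.1,6,1.4,-0.09,0,-0.11,0],
    [-0.2,9,2.3,-0.13,0,-0.16,0],
    [-0.4,12,3.2,-0.17,0,-0.22,0],
    [-0.5,15,4.1,-0.215,0,-0.274,0]
  ]
}}

```text
clock: 8.35
position: [0.5528, 0.146, 0.2196]
tool_rot: [-3.141, 0.662, -2.881]
force: [0.9, 0.2, -2.3]
grip_width: 0.0617
finger_force: 33.6
```

Run:
```python
from h import *
goto([.552,.146,.16],R_head(15,38))
p,W=cloud('side'); save('pics/s2.png',p[100:340,200:500].repeat(2,0).repeat(2,1))
```

```text
t 8.35 pos [0.5528 0.146  0.2196] F [ 0.9  0.2 -2.3] w 0.0617 q [-0.08  0.28 -0.4   2.29  1.91  0.22 -0.43]
  shift cm [3.72 0.02 4.65] rot [-0.001 -0.001 -0.001] | 6.0 0.1
```

View pics/s2.png

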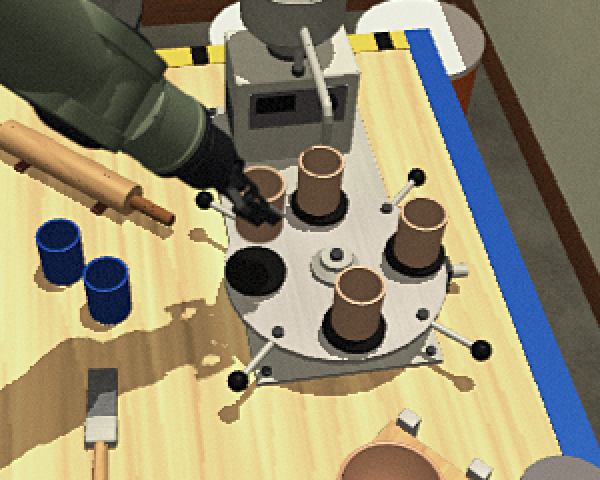

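The tumbler is held upright at (262,205) above the black pad (255,270), clear of the other cups. Now the offset relative to the pad, from each camera.

```bash
cat >> h.py <<'E'
def ring(P,c,z0,z1,R=.05,r0=None):
    q=P[(np.hypot(P[:,0]-c[0],P[:,1]-c[1])<R)&(P[:,2]>z0)&(P[:,2]<z1)]
    from scipy.optimize import least_squares
    s=least_squares(lambda a:np.hypot(q[:,0]-a[0],q[:,1]-a[1])-a[2],[*c,.03],loss='soft_l1',f_scale=.002); return s.x.round(4),len(q)
E
python3 - <<'E'
from h import *
for n in('top','side'):
    p,W=cloud(n); P=W.reshape(-1,3); C=p.reshape(-1,3).astype(int)
    b=(C[:,0]>C[:,2]+20)&(C[:,0]>70)
    q=P[b]
    near=q[np.hypot(q[:,0]-.536,q[:,1]-.142)<.045]
    print(n,'zmax',np.percentile(near[:,2],[50,90,97,99.5]).round(4))
    for lo in(.252,): print(ring(q,(.536,.142),lo,.275))
    up=near[near[:,2]>.252]
    A=np.c_[up[:,:2]-[.536,.142],np.ones(len(up))]; print('plane',np.linalg.lstsq(A,up[:,2],rcond=None)[0].round(4))
    for c in((.646,.258),(.758,.146),(.646,.034)): print('  cup',ring(q,c,.165,.18))
E
```

```text
top zmax [0.1906 0.2594 0.2631 0.2722]
(array([0.5377, 0.1474, 0.0297]), 79)
plane [-0.2031 -0.0182  0.263 ]
  cup (array([0.6412, 0.2599, 0.0294]), 98)
  cup (array([0.7581, 0.1474, 0.0295]), 116)
  cup (array([0.6494, 0.0384, 0.0293]), 115)
side zmax [0.2083 0.2573 0.2598 0.2639]
(array([0.5414, 0.1404, 0.0299]), 107)
plane [-0.1138 -0.0683  0.2605]
  cup (array([0.6453, 0.2551, 0.0296]), 142)
  cup (array([0.7619, 0.1424, 0.0296]), 152)
  cup (array([0.6533, 0.0332, 0.0294]), 170)
```

Run:
```python
from h import *
for n in('top','side'):
    p,W=cloud(n); P=W.reshape(-1,3); C=p.reshape(-1,3).astype(int)
    q=P[(C[:,0]>C[:,2]+20)&(C[:,0]>70)]
    for c0,z in(((.536,.142),.26),((.646,.258),.172),((.758,.146),.172),((.646,.034),.172)):
        c,_=ring(q,c0,z-.008,z+.012); d=q-[c[0],c[1],z]; r=np.hypot(d[:,0],d[:,1]); a=np.arctan2(d[:,1],d[:,0])
        X=[];Y=[]
        for k in range(16):
            m=(r>.024)&(r<.035)&(abs(d[:,2])<.02)&(np.floor((a+np.pi)/(np.pi/8)).clip(0,15)==k)
            if m.sum()>5: X.append([.03*np.cos(-np.pi+(k+.5)*np.pi/8),.03*np.sin(-np.pi+(k+.5)*np.pi/8),1]); Y.append(np.percentile(d[m,2],85))
        print(n,c0,len(X),np.linalg.lstsq(np.array(X),np.array(Y),rcond=None)[0].round(4))
```

```text
top (0.536, 0.142) 9 [-0.0629  0.0035  0.0021]
top (0.646, 0.258) 14 [-0.0152 -0.0253  0.0014]
top (0.758, 0.146) 16 [ 0.0014 -0.0068  0.0012]
top (0.646, 0.034) 16 [-0.0071 -0.0099  0.001 ]
side (0.536, 0.142) 10 [-0.0186  0.0064  0.0003]
side (0.646, 0.258) 16 [ 0.0034 -0.0051 -0.0008]
side (0.758, 0.146) 16 [-0.006  -0.0106 -0.0002]
side (0.646, 0.034) 16 [0.0034 0.002  0.0003]
```

Run:
```python
from h import *
goto([.550,.1445,.138],R_head(15,38))
```

```text
t 8.6 pos [0.5527 0.1441 0.2194] F [-0.6 -0.8 -1.8] w 0.0618 q [-0.08  0.28 -0.4   2.29  1.9   0.22 -0.43]
  shift cm [5.19 0.11 6.27] rot [-0.003 -0.002 -0.004] | 8.1 0.3
```

Emit:
{"name": "play_rows", "arguments": {
  "motion": [
    [1.0,0,1.2,0,0,0,0],
    [2.1,0,2.5,0,0,0,0],
    [3.2,0,3.8,0,0,0,0],
    [4.3,-0.05,5.1,0,0,0,0],
    [5.2,-0.05,6.25,0,0,0,0]
  ]
}}

```text
clock: 9.1
position: [0.5505, 0.1424, 0.1376]
tool_rot: [-3.141, 0.662, -2.885]
force: [0.9, -0.9, -2.9]
grip_width: 0.0618
finger_force: 33.9
```

Emit:
{"name": "play_rows", "arguments": {
  "motion": [
    [0,0,0,0,0,0,0],
    [0,0,0,0,0,0,0],
    [0,0,0,0,0,0,0],
    [0,0,0,0,0,0,0],
    [0,0,0,0,0,0,0]
  ]
}}

```text
clock: 9.6
position: [0.5512, 0.1436, 0.1386]
tool_rot: [-3.141, 0.663, -2.884]
force: [0.3, -0.1, -2.8]
grip_width: 0.0617
finger_force: 34.0
```

```bash
cat > m.py <<'E'
from h import *
for n in('top','side'):
    p,W=cloud(n); P=W.reshape(-1,3); C=p.reshape(-1,3).astype(int)
    q=P[(C[:,0]>C[:,2]+20)&(C[:,0]>70)]
    print(n,'new',ring(q,(.536,.142),.166,.182),'pad ref',dict(top=(.5349,.1451),side=(.5389,.1398))[n])
    k=P[(C.max(1)<50)&(abs(P[:,2]-.092)<.006)&(np.hypot(P[:,0]-.536,P[:,1]-.142)<.055)]
    if len(k)>10: print('  pad ring',ring(k,(.536,.142),.08,.1,.055),np.percentile(k,[0,100],axis=0).round(4).tolist())
E
python3 m.py; python3 -c "
from h import *
goto([.55,.143,.132],R_head(15,38))"
```

```text
top new (array([0.5345, 0.1411, 0.03  ]), 69) pad ref (0.5349, 0.1451)
side new (array([0.5398, 0.1368, 0.0292]), 127) pad ref (0.5389, 0.1398)
  pad ring (array([0.539 , 0.1419, 0.0365]), 218) [[0.498, 0.097, 0.0862], [0.5785, 0.1702, 0.0962]]
t 9.7 pos [0.551  0.1435 0.1383] F [ 1.1  0.1 -1.5] w 0.0616 q [ 0.09  0.51 -0.62  2.35  2.28  0.48 -0.75]
  shift cm [ 0.48 -0.03  0.43] rot [-0.003 -0.001 -0.003] | 0.6 0.3
```

Emit:
{"name": "play_rows", "arguments": {
  "motion": [
    [-0.1,0.15,0.08,0,0,0,0],
    [-0.1,0.28,0.08,0,0,0,0],
    [0,0.28,0.2,0,0,0,0],
    [0.1,0.28,0.32,0,0,0,0],
    [0.18,0.28,0.42,0,0,0,0]
  ]
}}

```text
clock: 10.2
position: [0.5512, 0.1465, 0.1332]
tool_rot: [3.141, 0.662, -2.884]
force: [0.7, 0.0, -1.9]
grip_width: 0.0617
finger_force: 34.0
```

```bash
python3 m.py; python3 -c "
from h import *
goto([.551,.1465,.132],R_head(15,38))"
```

```text
top new (array([0.535 , 0.1441, 0.0298]), 67) pad ref (0.5349, 0.1451)
side new (array([0.5398, 0.14  , 0.0295]), 95) pad ref (0.5389, 0.1398)
  pad ring (array([0.5388, 0.1416, 0.0366]), 209) [[0.4977, 0.0993, 0.0863], [0.579, 0.1684, 0.0974]]
t 10.3 pos [0.5512 0.1464 0.1331] F [ 0.2 -0.5 -1.5] w 0.0616 q [ 0.08  0.52 -0.63  2.35  2.28  0.49 -0.76]
  shift cm [0.08 0.02 0.08] rot [-0.003 -0.002 -0.004] | 0.1 0.3
```

Emit:
{"name": "play_rows", "arguments": {
  "motion": [
    [0.02,0,0.03,0,0,0,0],
    [0.05,0,0.06,0,0,0,0],
    [0.07,0,0.09,0,0,0,0],
    [0.1,0,0.13,0,0,0,0],
    [0.1,0,0.13,0,0,0,0]
  ]
}}

```text
clock: 10.8
position: [0.5514, 0.1465, 0.1319]
tool_rot: [3.142, 0.662, -2.884]
force: [-0.6, -0.0, -1.8]
grip_width: 0.0616
finger_force: 34.0
```

Emit:
{"name": "play_rows", "arguments": {
  "motion": [
    [0.02,0,0.03,0,0,0,0],
    [0.05,0,0.06,0,0,0,0],
    [0.07,0,0.09,0,0,0,0],
    [0.1,0,0.12,0,0,0,0],
    [0.1,0,0.12,0,0,0,0]
  ]
}}

```text
clock: 11.3
position: [0.5519, 0.1469, 0.1317]
tool_rot: [-3.141, 0.665, -2.883]
force: [-12.4, -3.7, 27.1]
grip_width: 0.0615
finger_force: 35.5
```

Emit:
{"name": "play_rows", "arguments": {
  "motion": [
    [-0.03,0,-0.04,0,0,0,0],
    [-0.06,0,-0.07,0,0,0,0],
    [-0.06,0,-0.07,0,0,0,0],
    [-0.06,0,-0.07,0,0,0,0],
    [-0.06,0,-0.07,0,0,0,0]
  ]
}}

```text
clock: 11.8
position: [0.5516, 0.1468, 0.1317]
tool_rot: [-3.141, 0.663, -2.884]
force: [-3.9, -0.2, 8.8]
grip_width: 0.0614
finger_force: 34.0
```

Emit:
{"name": "play_rows", "arguments": {
  "motion": [
    [0,0,0,0,0,0,0.45],
    [0,0,0,0,0,0,0.5],
    [0,0,0,0,0,0,0.6],
    [0,0,0,0,0,0,0.7],
    [0,0,0,0,0,0,0.85]
  ]
}}

```text
clock: 12.3
position: [0.5514, 0.1465, 0.1311]
tool_rot: [3.141, 0.662, -2.884]
force: [-0.3, 0.4, -0.6]
grip_width: 0.0787
finger_force: 0.0
```

Emit:
{"name": "play_rows", "arguments": {
  "motion": [
    [0,0,0,0,0,0,1],
    [0,0,0,0,0,0,1],
    [0,0,0,0,0,0,1],
    [0,0,0,0,0,0,1],
    [0,0,0,0,0,0,1]
  ]
}}

```text
clock: 12.8
position: [0.5513, 0.1465, 0.1312]
tool_rot: [3.141, 0.662, -2.884]
force: [-1.1, 0.6, -0.5]
grip_width: 0.0853
finger_force: 0.0
```

```bash
python3 m.py
```

```text
top new (array([0.5357, 0.145 , 0.0289]), 67) pad ref (0.5349, 0.1451)
side new (array([0.5395, 0.1402, 0.0296]), 93) pad ref (0.5389, 0.1398)
  pad ring (array([0.539 , 0.1416, 0.0369]), 201) [[0.4979, 0.0972, 0.0861], [0.5786, 0.1642, 0.0977]]
```

Released, centred within 1 mm. Retract along the tool axis.

Emit:
{"name": "play_rows", "arguments": {
  "motion": [
    [0,0,-0.8,0,0,0,1],
    [0,0,-2,0,0,0,1],
    [0,0,-3.5,0,0,0,1],
    [0,0,-5,0,0,0,1],
    [0,0,-7,0,0,0,1]
  ]
}}

```text
clock: 13.4
position: [0.509, 0.1354, 0.1869]
tool_rot: [3.141, 0.661, -2.885]
force: [0.4, -0.0, -0.2]
grip_width: 0.0854
finger_force: 0.0
```

Emit:
{"name": "play_rows", "arguments": {
  "motion": [
    [-0.5,0,-1,0,0,0,1],
    [-1.5,0,-2.5,0,0.05,0,1],
    [-2.5,0,-4,0,0.1,0,0.5],
    [-3.5,0,-5.5,0,0.2,0,0],
    [-4.5,0,-7,0,0.3,0,-1]
  ]
}}

```text
clock: 13.9
position: [0.5162, 0.1073, 0.2251]
tool_rot: [-3.046, 0.572, -2.883]
force: [0.7, -0.1, -0.4]
grip_width: 0.0442
finger_force: 0.0
```

Run:
```python
from h import *
goto([.48,-.05,.28],R_head(-5,0))
for n in('top','side'):
    p,W=cloud(n); P=W.reshape(-1,3); C=p.reshape(-1,3).astype(int)
    q=P[(C[:,0]>C[:,2]+20)&(C[:,0]>70)]
    for c in((.536,.142),(.646,.258),(.758,.146),(.646,.034)): print(n,ring(q,c,.165,.18))
    for c in((.485,-.016),(.485,.307),(.807,-.015),(.807,.307)):
        k=P[(np.hypot(P[:,0]-c[0],P[:,1]-c[1])<.03)&(P[:,2]>.066)&(P[:,2]<.09)]; k=k[np.hypot(*(k[:,:2]-[.647,.1445]).T)>.205]; print('knob',k.mean(0).round(4),len(k))
```

```text
t 13.9 pos [0.5162 0.1073 0.2251] F [ 0.7 -0.1 -0.4] w 0.0442 q [-0.11  0.2  -0.36  2.32  1.27  0.28  0.17]
  shift cm [  3.36 -15.04  -7.29] rot [0.007 0.581 0.309] | 17.0 37.7
top (array([0.5353, 0.145 , 0.0292]), 88)
top (array([0.6411, 0.2598, 0.0293]), 100)
top (array([0.758 , 0.1477, 0.0295]), 118)
top (array([0.6494, 0.0384, 0.0293]), 109)
knob [ 0.4898 -0.0149  0.0776] 72
knob [0.4832 0.3021 0.0772] 75
knob [ 0.8079 -0.0079  0.0765] 67
knob [0.8005 0.3092 0.0765] 71
side (array([0.5397, 0.14  , 0.0296]), 124)
side (array([0.6455, 0.2555, 0.0294]), 140)
side (array([0.7621, 0.1427, 0.0298]), 147)
side (array([0.6536, 0.0336, 0.0295]), 166)
knob [ 0.4943 -0.0231  0.0761] 100
knob [nan nan nan] 0
knob [ 0.8104 -0.0148  0.0755] 102
knob [0.8053 0.3022 0.076 ] 66<stdin>:8: RuntimeWarning: Mean of empty slice.
  ret = um.true_divide(
```

```bash
cat >> h.py <<'E'
CW=np.array([.647,.144])
def Rv(psi):
    x=np.array([np.cos(psi),np.sin(psi),0]); z=np.array([0,0,-1.]); return np.stack([x,np.cross(z,x),z],1)
def wp(phi,d,r=.19,z=.045,th0=226.4):
    th=np.radians(th0-phi); u=np.array([np.cos(th),np.sin(th)]); p=np.array([u[1],-u[0]])
    return [*(CW+r*u-d*p),z],Rv(np.arctan2(p[1],p[0]))
E
python3 - <<'E'
from h import *
p,R=wp(0,.04,z=.27); print(p); goto(p,R)
E
```

```text
[np.float64(0.5449391611477215), np.float64(-0.021177435422545646), 0.27]
t 14.0 pos [0.5171 0.1077 0.226 ] F [-0.   0.5  0.3] w 0.0283 q [-0.12  0.2  -0.36  2.31  1.28  0.28  0.16]
  shift cm [ -1.88 -13.5   -2.76] rot [0.207 0.568 0.962] | 13.9 65.1
```

Emit:
{"name": "play_rows", "arguments": {
  "motion": [
    [-0.5,-0.5,-1.5,0.02,0.06,0.1,-1],
    [-1,-1.5,-3,0.05,0.13,0.22,-1],
    [-1.5,-3,-3,0.08,0.2,0.34,-1],
    [-1.8,-5,-3,0.1,0.28,0.47,-1],
    [-1.9,-8,-3,0.13,0.35,0.6,-1]
  ]
}}

```text
clock: 14.5
position: [0.5326, 0.0318, 0.2673]
tool_rot: [3.113, 0.304, 2.861]
force: [-0.4, -0.7, 0.3]
grip_width: 0.0004
finger_force: 0.0
```

Run:
```python
from h import *
p,R=wp(0,.04,z=.22); goto(p,R)
```

```text
t 14.5 pos [0.5326 0.0318 0.2673] F [-0.4 -0.7  0.3] w 0.0004 q [ 0.13  0.22 -0.44  2.02  0.37  0.68  0.74]
  shift cm [-1.11 -4.9   5.17] rot [0.101 0.292 0.481] | 7.2 32.7
```

Emit:
{"name": "play_rows", "arguments": {
  "motion": [
    [-0.3,-1.5,0,0.02,0.06,0.1,-1],
    [-0.5,-3,1,0.04,0.12,0.2,-1],
    [-0.8,-4.9,2.5,0.06,0.18,0.3,-1],
    [-1.1,-4.9,4,0.08,0.24,0.4,-1],
    [-1.1,-4.9,5.2,0.101,0.292,0.481,-1]
  ]
}}

```text
clock: 15.0
position: [0.5449, -0.0237, 0.2174]
tool_rot: [-3.136, 0.002, 2.376]
force: [0.2, 0.5, 0.1]
grip_width: -0.0002
finger_force: 0.0
```

Run:
```python
from h import *
p,R=wp(0,.04); goto(p,R)
```

```text
t 15.0 pos [ 0.5449 -0.0237  0.2174] F [0.2 0.5 0.1] w -0.0002 q [ 0.19  0.43 -0.34  1.81  0.18  0.93  0.57]
  shift cm [ 0.21  0.28 17.24] rot [-0.005  0.002 -0.004] | 17.2 0.4
```

Emit:
{"name": "play_rows", "arguments": {
  "motion": [
    [0,0.1,3.5,0,0,0,-1],
    [0,0.2,7,0,0,0,-1],
    [0,0.3,10.5,0,0,0,-1],
    [0,0.3,14,0,0,0,-1],
    [0,0.3,17,0,0,0,-1]
  ]
}}

```text
clock: 15.5
position: [0.5458, -0.0197, 0.0465]
tool_rot: [-3.139, 0.002, 2.384]
force: [0.0, -0.4, -0.5]
grip_width: 0.0002
finger_force: 0.0
```

Run:
```python
from h import *
p,R=wp(0,.018); goto(p,R)
p,W=cloud('side'); save('pics/s3.png',p[140:320,260:460].repeat(3,0).repeat(3,1))
```

```text
t 15.5 pos [ 0.5458 -0.0197  0.0465] F [ 0.  -0.4 -0.5] w 0.0002 q [ 0.12  0.68 -0.26  1.93  0.31  0.58  0.46]
  shift cm [ 2.17 -0.16  0.15] rot [-0.003  0.002  0.003] | 2.2 0.2
```

View pics/s3.png

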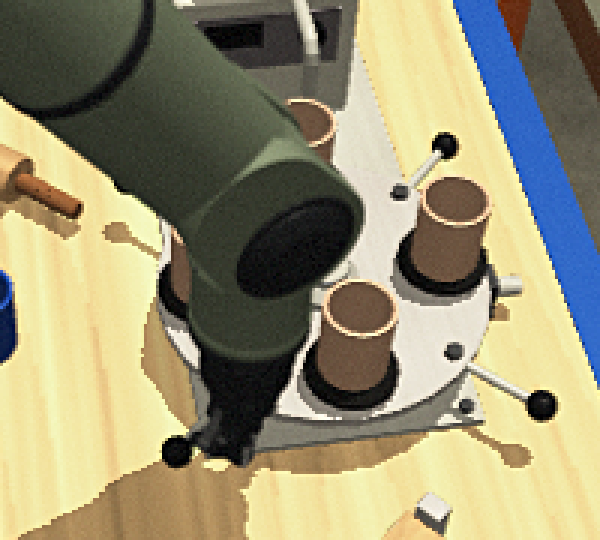

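The closed fingers stand beside the bar, to the right of the ball at (178,452), clear of cup d at (355,340). First make contact, then push in arc steps.

Emit:
{"name": "play_rows", "arguments": {
  "motion": [
    [0.5,0,0,0,0,0,-1],
    [1,0,0,0,0,0,-1],
    [1.5,-0.1,0,0,0,0,-1],
    [2,-0.1,0,0,0,0,-1],
    [2.2,-0.15,0,0,0,0,-1]
  ]
}}

```text
clock: 16.05
position: [0.5295, -0.0041, 0.0495]
tool_rot: [3.141, -0.0, 2.385]
force: [0.6, 0.4, -0.4]
grip_width: 0.0
finger_force: 0.0
```

Emit:
{"name": "play_rows", "arguments": {
  "motion": [
    [0.4,-0.03,0,0,0,0.02,-1],
    [0.76,-0.05,0,0,0,0.04,-1],
    [1.14,-0.06,0,0,0,0.06,-1],
    [1.52,-0.07,0,0,0,0.08,-1],
    [1.9,-0.07,0,0,0,0.1,-1]
  ]
}}

```text
clock: 16.55
position: [0.5162, 0.0072, 0.0492]
tool_rot: [3.141, 0.001, 2.282]
force: [3.4, -5.0, 3.4]
grip_width: -0.0001
finger_force: 3.4
```

Emit:
{"name": "play_rows", "arguments": {
  "motion": [
    [0.4,-0.03,0.1,0,0,0.02,-1],
    [0.76,-0.05,0.2,0,0,0.04,-1],
    [1.14,-0.06,0.3,0,0,0.06,-1],
    [1.52,-0.07,0.4,0,0,0.08,-1],
    [1.9,-0.07,0.4,0,0,0.1,-1]
  ]
}}

```text
clock: 17.05
position: [0.5019, 0.0222, 0.0445]
tool_rot: [-3.141, -0.001, 2.183]
force: [1.3, -0.4, 0.7]
grip_width: 0.0003
finger_force: 0.6
```

Emit:
{"name": "play_rows", "arguments": {
  "motion": [
    [0.4,-0.03,0,0,0,0.02,-1],
    [0.76,-0.05,0,0,0,0.04,-1],
    [1.14,-0.06,0,0,0,0.06,-1],
    [1.52,-0.07,0,0,0,0.08,-1],
    [1.9,-0.07,0,0,0,0.1,-1]
  ]
}}

```text
clock: 17.55
position: [0.4904, 0.0373, 0.0446]
tool_rot: [-3.141, -0.001, 2.083]
force: [1.5, -1.4, -1.5]
grip_width: 0.0002
finger_force: 0.8
```

```bash
cat > w.py <<'E'
from h import *
s=observe(); v=s['position'][:2]-CW; R=toolrot(s)
print('t',round(s['clock'],2),'r',np.hypot(*v).round(4),'tcp phi deg',round((226.4-np.degrees(np.arctan2(v[1],v[0])))%360,1),'(true ~ +%.1f)'%np.degrees(.016/.19),'yaw',np.degrees(np.arctan2(R[1,0],R[0,0])).round(1),'z',s['position'][2].round(3),'F',s['force'].round(1))
for n in('top','side'):
    p,W=cloud(n); P=W.reshape(-1,3)
    rr=np.hypot(P[:,0]-CW[0],P[:,1]-CW[1]); k=P[(rr>.205)&(rr<.25)&(P[:,2]>.066)&(P[:,2]<.09)]
    a=np.degrees(np.arctan2(k[:,1]-CW[1],k[:,0]-CW[0]))%90
    c=np.cos(np.radians(4*a)).mean(); d=np.sin(np.radians(4*a)).mean()
    rim=P[(rr>.075)&(rr<.15)&(P[:,2]>.168)&(P[:,2]<.178)]; b=np.degrees(np.arctan2(rim[:,1]-CW[1],rim[:,0]-CW[0]))%360
    print(n,'knob ang mod90',(np.degrees(np.arctan2(d,c))/4%90).round(1),len(k))
E
python3 w.py
```

```text
t 17.55 r 0.1895 tcp phi deg 12.1 (true ~ +4.8) yaw 119.4 z 0.045 F [ 1.5 -1.4 -1.5]
top knob ang mod90 29.9 215
side knob ang mod90 29.3 239
```

Emit:
{"name": "play_rows", "arguments": {
  "motion": [
    [0.76,-0.05,0,0,0,0.04,-1],
    [1.52,-0.07,0,0,0,0.08,-1],
    [2.29,-0.06,0,0,0,0.12,-1],
    [3.05,-0.01,0,0,0,0.16,-1],
    [3.81,0.06,0,0,0,0.2,-1]
  ]
}}

```text
clock: 18.15
position: [0.4722, 0.0706, 0.0447]
tool_rot: [-3.14, -0.001, 1.883]
force: [0.5, -1.3, -0.7]
grip_width: 0.0
finger_force: 0.6
```

Emit:
{"name": "play_rows", "arguments": {
  "motion": [
    [0.76,-0.05,0,0,0,0.04,-1],
    [1.52,-0.07,0,0,0,0.08,-1],
    [2.29,-0.06,0,0,0,0.12,-1],
    [3.05,-0.01,0,0,0,0.16,-1],
    [3.81,0.06,0,0,0,0.2,-1]
  ]
}}

```text
clock: 18.65
position: [0.4608, 0.107, 0.0447]
tool_rot: [-3.14, -0.0, 1.683]
force: [-0.3, -0.7, 0.1]
grip_width: -0.0002
finger_force: 0.7
```

```bash
python3 w.py
```

```text
t 18.65 r 0.1898 tcp phi deg 35.2 (true ~ +4.8) yaw 96.4 z 0.045 F [-0.3 -0.7  0.1]
top knob ang mod90 7.3 204
side knob ang mod90 6.0 282
```

Emit:
{"name": "play_rows", "arguments": {
  "motion": [
    [0.76,-0.05,0,0,0,0.04,-1],
    [1.52,-0.07,0,0,0,0.08,-1],
    [2.29,-0.06,0,0,0,0.12,-1],
    [3.05,-0.01,0,0,0,0.16,-1],
    [3.81,0.06,0,0,0,0.2,-1]
  ]
}}

```text
clock: 19.25
position: [0.4574, 0.1446, 0.0447]
tool_rot: [-3.14, 0.0, 1.484]
force: [-1.5, -0.9, 0.0]
grip_width: -0.0001
finger_force: 0.7
```

Emit:
{"name": "play_rows", "arguments": {
  "motion": [
    [0.76,-0.05,0,0,0,0.04,-1],
    [1.52,-0.07,0,0,0,0.08,-1],
    [2.29,-0.06,0,0,0,0.12,-1],
    [3.05,-0.01,0,0,0,0.16,-1],
    [3.81,0.06,0,0,0,0.2,-1]
  ]
}}

```text
clock: 19.75
position: [0.4612, 0.1825, 0.0447]
tool_rot: [-3.14, 0.0, 1.284]
force: [-1.9, -1.3, 0.4]
grip_width: -0.0001
finger_force: 0.7
```

Emit:
{"name": "play_rows", "arguments": {
  "motion": [
    [0.4,-0.03,0,0,0,0.02,-1],
    [0.76,-0.05,0,0,0,0.04,-1],
    [1.14,-0.06,0,0,0,0.06,-1],
    [1.52,-0.07,0,0,0,0.08,-1],
    [1.9,-0.07,0,0,0,0.1,-1]
  ]
}}

```text
clock: 20.25
position: [0.4662, 0.2013, 0.0448]
tool_rot: [-3.14, 0.0, 1.183]
force: [-1.5, -1.4, 0.4]
grip_width: 0.0002
finger_force: 0.5
```

```bash
python3 w.py
```

```text
t 20.25 r 0.1897 tcp phi deg 64.0 (true ~ +4.8) yaw 67.8 z 0.045 F [-1.5 -1.4  0.4]
top knob ang mod90 68.7 210
side knob ang mod90 68.0 273
```

Emit:
{"name": "play_rows", "arguments": {
  "motion": [
    [0.4,-0.03,0,0,0,0.02,-1],
    [0.76,-0.05,0,0,0,0.04,-1],
    [1.14,-0.06,0,0,0,0.06,-1],
    [1.52,-0.07,0,0,0,0.08,-1],
    [1.9,-0.07,0,0,0,0.1,-1]
  ]
}}

```text
clock: 20.85
position: [0.4723, 0.2184, 0.0447]
tool_rot: [-3.14, 0.002, 1.083]
force: [-2.8, -5.1, 3.1]
grip_width: 0.0002
finger_force: 3.1
```

Emit:
{"name": "play_rows", "arguments": {
  "motion": [
    [0.4,-0.03,0,0,0,0.02,-1],
    [0.76,-0.05,0,0,0,0.04,-1],
    [1.14,-0.06,0,0,0,0.06,-1],
    [1.52,-0.07,0,0,0,0.08,-1],
    [1.9,-0.07,0,0,0,0.1,-1]
  ]
}}

```text
clock: 21.35
position: [0.4804, 0.2356, 0.0446]
tool_rot: [-3.14, 0.002, 0.983]
force: [-5.6, -7.6, 4.8]
grip_width: 0.0001
finger_force: 4.5
```

Emit:
{"name": "play_rows", "arguments": {
  "motion": [
    [0.3,-0.02,0,0,0,0.015,-1],
    [0.6,-0.04,0,0,0,0.03,-1],
    [0.9,-0.05,0,0,0,0.045,-1],
    [1.2,-0.06,0,0,0,0.06,-1],
    [1.52,-0.07,0,0,0,0.08,-1]
  ]
}}

```text
clock: 21.85
position: [0.4886, 0.2495, 0.0447]
tool_rot: [-3.14, 0.001, 0.903]
force: [-2.9, -2.2, 2.0]
grip_width: -0.0002
finger_force: 1.8
```

```bash
python3 w.py
```

```text
t 21.85 r 0.1903 tcp phi deg 80.1 (true ~ +4.8) yaw 51.8 z 0.045 F [-2.9 -2.2  2. ]
top knob ang mod90 52.7 208
side knob ang mod90 52.2 275
```

Emit:
{"name": "play_rows", "arguments": {
  "motion": [
    [0.15,-0.01,0,0,0,0.008,-1],
    [0.3,-0.02,0,0,0,0.016,-1],
    [0.45,-0.03,0,0,0,0.024,-1],
    [0.6,-0.04,0,0,0,0.032,-1],
    [0.76,-0.05,0,0,0,0.04,-1]
  ]
}}

```text
clock: 22.45
position: [0.4931, 0.2556, 0.0448]
tool_rot: [-3.14, 0.0, 0.864]
force: [-0.4, -1.5, 1.1]
grip_width: -0.0001
finger_force: 0.8
```

```bash
python3 w.py
```

```text
t 22.45 r 0.1901 tcp phi deg 82.3 (true ~ +4.8) yaw 49.5 z 0.045 F [-0.4 -1.5  1.1]
top knob ang mod90 50.3 205
side knob ang mod90 50.0 280
```

Emit:
{"name": "play_rows", "arguments": {
  "motion": [
    [0.15,-0.01,0,0,0,0.008,-1],
    [0.3,-0.02,0,0,0,0.016,-1],
    [0.4,-0.03,0,0,0,0.02,-1],
    [0.4,-0.03,0,0,0,0.02,-1],
    [0.4,-0.03,0,0,0,0.02,-1]
  ]
}}

```text
clock: 23.05
position: [0.4954, 0.2588, 0.0448]
tool_rot: [-3.14, 0.0, 0.845]
force: [0.6, 0.2, 1.2]
grip_width: 0.0001
finger_force: 0.0
```

```bash
python3 w.py
```

```text
t 23.05 r 0.1902 tcp phi deg 83.5 (true ~ +4.8) yaw 48.4 z 0.045 F [0.6 0.2 1.2]
top knob ang mod90 49.0 209
side knob ang mod90 48.9 276
```

Contact force is now zero, so the wheel seems to have snapped home. I back off, rise and verify.

Emit:
{"name": "play_rows", "arguments": {
  "motion": [
    [-0.8,-0.1,0,0,0,0,-1],
    [-1.8,-0.2,0,0,0,0,-1],
    [-2.6,-0.3,-1,0,0,0,-1],
    [-3.2,-0.5,-4,0,0,0,-1],
    [-3.5,-1,-8,0,0,0,-1]
  ]
}}

```text
clock: 23.65
position: [0.4634, 0.2375, 0.1252]
tool_rot: [-3.14, 0.003, 0.844]
force: [0.1, 0.5, 0.7]
grip_width: -0.0001
finger_force: 0.0
```

Emit:
{"name": "play_rows", "arguments": {
  "motion": [
    [0,-1,-3,0,0,0,-1],
    [0,-2,-6,0,0,0,-1],
    [0,-3,-9,0,0,0,-1],
    [0,-3,-12,0,0,0,-1],
    [0,-3,-15,0,0,0,-1]
  ]
}}

```text
clock: 24.15
position: [0.4416, 0.2584, 0.2767]
tool_rot: [-3.14, -0.0, 0.845]
force: [-0.1, -0.1, 0.3]
grip_width: -0.0002
finger_force: 0.0
```

Run:
```python
from h import *
s=observe(); print(s['clock'],s['position'].round(3),s['qpos'].round(2))
for n in('top','side'):
    W0=np.load(n+'0.npz')['W'].reshape(-1,3); p,W=cloud(n); P=W.reshape(-1,3)
    save(f'pics/f_{n}.png',p)
    c0=dict(top=(.646,.148),side=(.650,.1425))[n]
    for nm,Q in(('init',W0),('now',P)):
        rr=np.hypot(Q[:,0]-c0[0],Q[:,1]-c0[1]); k=Q[(rr>.212)&(rr<.245)&(Q[:,2]>.066)&(Q[:,2]<.09)]
        a=np.degrees(np.arctan2(k[:,1]-c0[1],k[:,0]-c0[0]))%360
        print(n,nm,[(round(np.median(a[(a//90)==i]),1) if ((a//90)==i).sum()>5 else None) for i in range(4)])
        print('   cups',[ring(Q,c,.165,.18)[0][:2] for c in((.536,.142),(.646,.258),(.758,.146),(.646,.034))])
a=cv2.imread('pics/f_top.png')[100:270,220:570]; b=cv2.imread('pics/f_side.png')[130:330,250:450]
cv2.imwrite('pics/f.png',np.hstack([cv2.resize(b,(400,400)),cv2.resize(a,(400,400))]))
```

```text
24.15 [0.442 0.258 0.277] [-0.91  0.3   0.34  1.85 -0.12  1.01 -1.25]
top init [np.float64(46.3), np.float64(136.6), np.float64(226.2), np.float64(316.2)]
   cups [array([0.536, 0.142]), array([0.6412, 0.26  ]), array([0.7582, 0.1479]), array([0.6495, 0.0385])]
top now [np.float64(49.0), None, np.float64(228.7), np.float64(318.6)]
   cups [array([0.5374, 0.1396]), array([0.6389, 0.2576]), array([0.7585, 0.1579]), array([0.6513, 0.0363])]
side init [np.float64(45.5), np.float64(137.2), np.float64(227.0), np.float64(315.3)]
   cups [array([0.536, 0.142]), array([0.6453, 0.2549]), array([0.762 , 0.1426]), array([0.6531, 0.0331])]
side now [np.float64(48.3), np.float64(139.7), np.float64(229.5), np.float64(318.1)]
   cups [array([0.5413, 0.1347]), array([0.6434, 0.2532]), array([0.7625, 0.1531]), array([0.6555, 0.0307])]
```

View pics/f.png

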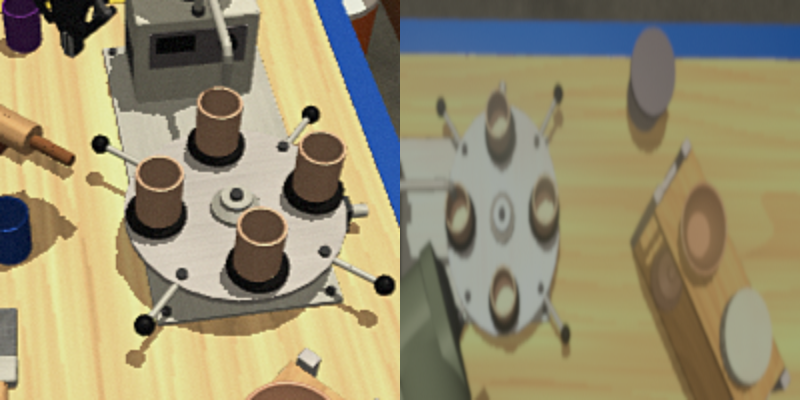

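The new tumbler is in the spout place (side crop 218,125) and nothing was knocked. All the bars read about 2.6° short of home, though. I check whether the table is still creeping.

```bash
cat > k.py <<'E'
from h import *
s=observe(); print(round(s['clock'],2),s['position'].round(4),s['force'].round(1))
for n in('top','side'):
    p,W=cloud(n); Q=W.reshape(-1,3); c0=dict(top=(.646,.148),side=(.650,.1425))[n]
    rr=np.hypot(Q[:,0]-c0[0],Q[:,1]-c0[1]); k=Q[(rr>.212)&(rr<.245)&(Q[:,2]>.066)&(Q[:,2]<.09)]
    a=np.degrees(np.arctan2(k[:,1]-c0[1],k[:,0]-c0[0]))%360
    i0=dict(top=[46.3,136.6,226.2,316.2],side=[45.5,137.2,227.0,315.3])[n]
    print(n,'deg short of home',[round(np.median(a[(a//90)==i])-i0[i],1) if ((a//90)==i).sum()>5 else None for i in range(4)])
E
python3 k.py
python3 - <<'E'
from h import *
p,R=wp(87.4,.04,z=.045); goto(p,R)
E
```

```text
24.25 [0.4432 0.2591 0.2787] [ 1.2  0.2 -0.8]
top deg short of home [np.float64(2.6), None, np.float64(2.5), np.float64(2.2)]
side deg short of home [np.float64(2.6), np.float64(2.4), np.float64(2.3), np.float64(2.9)]
t 24.35 pos [0.4421 0.2586 0.2754] F [-0.5 -0.  -0.6] w 0.0002 q [-0.91  0.3   0.34  1.85 -0.12  1.   -1.25]
  shift cm [ 0.81  4.01 23.04] rot [-0.001 -0.001 -0.011] | 23.4 0.6
```

Emit:
{"name": "play_rows", "arguments": {
  "motion": [
    [0,0,0,0,0,0,-1],
    [0,0,0,0,0,0,-1],
    [0,0,0,0,0,0,-1],
    [0,0,0,0,0,0,-1],
    [0,0,0,0,0,0,-1]
  ]
}}

```text
clock: 24.85
position: [0.4424, 0.2589, 0.2746]
tool_rot: [-3.14, 0.001, 0.845]
force: [-0.2, -0.4, -0.4]
grip_width: 0.0003
finger_force: 0.0
```

```bash
python3 k.py
```

```text
24.85 [0.4424 0.2589 0.2746] [-0.2 -0.4 -0.4]
top deg short of home [np.float64(2.8), None, np.float64(2.4), np.float64(2.7)]
side deg short of home [np.float64(2.8), np.float64(2.5), np.float64(2.3), np.float64(2.6)]
```

It is stuck 2.6° short, so I go back down behind the bar and push the rest.

Emit:
{"name": "play_rows", "arguments": {
  "motion": [
    [0.4,2,2,0,0,0,-1],
    [0.6,4,5,0,0,0,-1],
    [0.6,4,9,0,0,0,-1],
    [0.6,4,13,0,0,0,-1],
    [0.6,4,17,0,0,0,-1]
  ]
}}

```text
clock: 25.45
position: [0.4762, 0.2369, 0.1033]
tool_rot: [-3.141, 0.0, 0.845]
force: [1.1, 0.9, 0.4]
grip_width: 0.0004
finger_force: 0.0
```

Emit:
{"name": "play_rows", "arguments": {
  "motion": [
    [0,0,1.5,0,0,0,-1],
    [0,0,3,0,0,0,-1],
    [0,0,4.5,0,0,0,-1],
    [0,0,6,0,0,0,-1],
    [0,0,6,0,0,0,-1]
  ]
}}

```text
clock: 25.95
position: [0.4753, 0.2365, 0.0433]
tool_rot: [-3.14, 0.003, 0.845]
force: [-0.7, -0.6, 0.9]
grip_width: -0.0
finger_force: 0.0
```

Run:
```python
from h import *
p,R=wp(87.4,.018,z=.045); goto(p,R)
```

```text
t 25.95 pos [0.4753 0.2365 0.0433] F [-0.7 -0.6  0.9] w -0.0 q [-0.73  0.68  0.22  1.98 -0.28  0.51 -1.04]
  shift cm [ 2.48  0.   -0.18] rot [-0.002  0.003 -0.01 ] | 2.5 0.6
```

Emit:
{"name": "play_rows", "arguments": {
  "motion": [
    [0.8,0,0,0,0,0,-1],
    [1.6,0,0,0,0,0,-1],
    [2.2,0,0,0,0,0,-1],
    [2.5,0,0,0,0,0,-1],
    [2.7,0,0,0,0,0,-1]
  ]
}}

```text
clock: 26.45
position: [0.4943, 0.2576, 0.045]
tool_rot: [-3.141, 0.0, 0.845]
force: [-0.3, 0.3, -0.5]
grip_width: -0.0001
finger_force: 0.0
```

Emit:
{"name": "play_rows", "arguments": {
  "motion": [
    [0.1,0,0,0,0,0.006,-1],
    [0.2,-0.01,0,0,0,0.012,-1],
    [0.3,-0.01,0,0,0,0.018,-1],
    [0.4,-0.02,0,0,0,0.024,-1],
    [0.4,-0.02,0,0,0,0.024,-1]
  ]
}}

```text
clock: 26.95
position: [0.4966, 0.2604, 0.0448]
tool_rot: [-3.14, 0.0, 0.821]
force: [0.9, -0.6, -0.2]
grip_width: 0.0001
finger_force: 0.0
```

```bash
python3 k.py
```

```text
26.95 [0.4966 0.2604 0.0448] [ 0.9 -0.6 -0.2]
top deg short of home [np.float64(2.1), None, np.float64(2.0), np.float64(2.0)]
side deg short of home [np.float64(2.1), np.float64(3.6), np.float64(1.8), np.float64(1.9)]
```

Emit:
{"name": "play_rows", "arguments": {
  "motion": [
    [0.1,0,0,0,0,0.006,-1],
    [0.2,-0.01,0,0,0,0.012,-1],
    [0.3,-0.01,0,0,0,0.018,-1],
    [0.4,-0.02,0,0,0,0.024,-1],
    [0.4,-0.02,0,0,0,0.024,-1]
  ]
}}

```text
clock: 27.55
position: [0.4992, 0.2635, 0.0447]
tool_rot: [-3.14, 0.0, 0.797]
force: [0.2, 1.3, -0.1]
grip_width: -0.0001
finger_force: 0.0
```

```bash
python3 k.py
```

```text
27.55 [0.4992 0.2635 0.0447] [ 0.2  1.3 -0.1]
top deg short of home [np.float64(-0.0), None, np.float64(-0.0), np.float64(-0.2)]
side deg short of home [np.float64(0.2), None, np.float64(-0.3), np.float64(0.0)]
```

Clicked home (0.0°). Retract and do a final check.

Emit:
{"name": "play_rows", "arguments": {
  "motion": [
    [-0.8,-0.1,0,0,0,0,-1],
    [-1.8,-0.2,0,0,0,0,-1],
    [-2.6,-0.3,-1,0,0,0,-1],
    [-3.2,-0.5,-4,0,0,0,-1],
    [-3.5,-1,-8,0,0,0,-1]
  ]
}}

```text
clock: 28.15
position: [0.4662, 0.2437, 0.1252]
tool_rot: [-3.14, 0.003, 0.796]
force: [0.4, -0.2, 0.1]
grip_width: 0.0
finger_force: 0.0
```

Emit:
{"name": "play_rows", "arguments": {
  "motion": [
    [0,-1,-3,0,0,0,-1],
    [0,-2,-6,0,0,0,-1],
    [0,-3,-9,0,0,0,-1],
    [0,-4,-12,0,0,0,-1],
    [0,-4,-13,0,0,0,-1]
  ]
}}

```text
clock: 28.65
position: [0.4386, 0.274, 0.258]
tool_rot: [-3.14, -0.003, 0.798]
force: [0.3, 0.2, -0.4]
grip_width: 0.0001
finger_force: 0.0
```

Emit:
{"name": "play_rows", "arguments": {
  "motion": [
    [0,0,0,0,0,0,-1],
    [0,0,0,0,0,0,-1],
    [0,0,0,0,0,0,-1],
    [0,0,0,0,0,0,-1],
    [0,0,0,0,0,0,-1]
  ]
}}

```text
clock: 29.15
position: [0.4391, 0.2729, 0.2542]
tool_rot: [-3.141, 0.002, 0.796]
force: [-1.0, 0.9, -0.6]
grip_width: 0.0
finger_force: 0.0
```

```bash
python3 k.py
python3 - <<'E'
from h import *
for n in('top','side'):
    p,W=cloud(n); P=W.reshape(-1,3); save(f'pics/g_{n}.png',p)
    c0=dict(top=(.646,.148),side=(.650,.1425))[n]
    for c in((.536,.142),(.646,.258),(.758,.146),(.646,.034)):
        f=ring(P,c,.165,.18)[0]; print(n,f, 'rel',(f[:2]-c0).round(4))
save('pics/g.png',p[130:330,250:450].repeat(3,0).repeat(3,1))
E
```

```text
29.15 [0.4391 0.2729 0.2542] [-1.   0.9 -0.6]
top deg short of home [np.float64(-0.1), None, np.float64(-0.1), np.float64(-0.3)]
side deg short of home [np.float64(0.2), np.float64(-0.1), np.float64(-0.2), np.float64(-0.1)]
top [0.5373 0.1448 0.0296] rel [-0.1087 -0.0032]
top [0.644  0.258  0.0293] rel [-0.002  0.11 ]
top [0.759  0.1526 0.0295] rel [0.113  0.0046]
top [0.6466 0.036  0.0295] rel [ 0.0006 -0.112 ]
side [0.5412 0.1396 0.0297] rel [-0.1088 -0.0029]
side [0.6483 0.2536 0.0294] rel [-0.0017  0.1111]
side [0.7631 0.1476 0.0294] rel [0.1131 0.0051]
side [0.6504 0.0307 0.0296] rel [ 0.0004 -0.1118]
```

View pics/g.png

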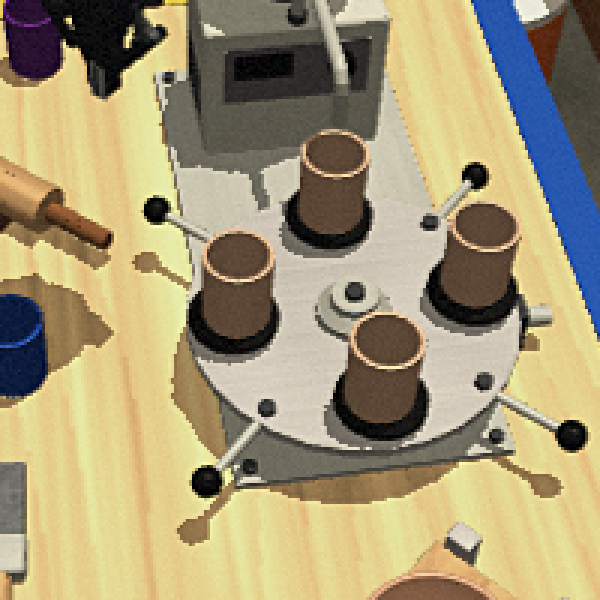

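All four cups stand upright on their pads. The new one, at (335,185), sits under the spout within about 1.5 mm, the table is home and the arm is clear.

```bash
python3 -c "
from workcell import bot
print(bot.job_done())"
```

```text
the job is handed in; nothing more can be done
None
```

The job is handed in: the tumbler stands upright on its pad, centred under the spout to about 1.5 mm, with the table home at the next detent. The table first stopped 2.6° short, so I backed off and gave it a second gentle push. The other pots were not knocked, and the arm is clear of everything.

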